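# Nest the hardware canisters on the slanted bracket

### The job

Tidy away the three plain aluminium hardware canisters by nesting them in size order: the middle one goes fully down inside the wide one, which is clamped at a slant on its angle bracket, and the narrow one goes fully down inside the middle one. Leave the photodetector, the post holder and the screwdriver where they are.

Things in the scene. Friction and masses are not known exactly. Their poses are not given: they have to be found in the camera images.
- canister_wide: Wide, short open-topped aluminium canister, outer diameter 72 mm, inner 66 mm, height 46 mm, floor 6 mm thick, fixed on a grey angle bracket (plate 80 x 78 mm under it, nothing higher than the rim). Origin: centre of its underside; z runs up its axis out of the mouth, leaning 30 degrees from vertical, roughly towards the robot's right, -y (heading varies by 25 degrees).
- wide_in (a point): Centre of the inner floor of the wide canister, 6 mm above its origin along its axis; the rim is 40 mm further along the axis. Same axes as the canister.
- canister_middle: Middle canister: loose, open-topped, outer diameter 58 mm, inner diameter 52 mm, height 76 mm, wall 3 mm, floor 10 mm thick; about 110 to 225 g. Stands upright on the bench at the start. Origin: centre of its underside; z up its axis. Fully inside the wide one it stands 36 mm proud of the wide rim, with its origin at wide_in.
- middle_in (a point): Centre of the inner floor of the middle canister, 10 mm above its origin along its axis.
- middle_rim (a point): Centre of the mouth of the middle canister, 76 mm above its origin along its axis.
- canister_narrow: Narrow, tall canister: loose, open-topped, outer diameter 44 mm, inner diameter 38 mm, height 100 mm, wall 3 mm, floor 10 mm thick; about 90 to 180 g. Stands upright on the bench at the start. Origin: centre of its underside; z up its axis. Fully inside the middle one it stands 34 mm proud of the middle rim, with its origin at middle_in.
- narrow_rim (a point): Centre of the mouth of the narrow canister, 100 mm above its origin along its axis.
- detector: Bystander: black photodetector box 70 x 50 x 30 mm with a steel disc and a brass stub on top, 52 mm high in all. Origin: centre of its underside.
- post: Bystander: dark steel post holder, 48 mm foot, 26 mm column, 100 mm high. Origin: centre of its underside.
- driver: Bystander: black-handled screwdriver, 160 mm long, lying flat beyond the bracket. Origin: on its underside at mid-length; x along the shaft.
Things that resemble listed ones, but are neither listed nor needed, are in the scene too. What is shaped like the canister_narrow but brown or red is not meant.

How it is judged:
At the end, for the whole second after the job is handed in: The middle canister is down on the wide one's inner floor and the narrow one down on the middle one's inner floor (each underside centre within 12 mm of the inner floor's centre and no more than 6 mm above that floor, axes within 0.2 rad), both at rest (slower than 0.02 m/s) (distance between canister_middle and wide_in below 0.012 m and z of canister_middle in the frame of wide_in below 0.006 m and angle between the z axis of canister_middle and the z axis of canister_wide, either way round below 0.2 rad and linear speed of each of canister_middle, canister_narrow below 0.02 m/s and distance between canister_narrow and middle_in below 0.012 m and z of canister_narrow in the frame of middle_in below 0.006 m and angle between the z axis of canister_narrow and the z axis of canister_middle, either way round below 0.2 rad); the robot touches nothing.
It fails at once if the photodetector is moved by more than 30 mm (distance of detector from where it was at the start of the episode above 0.03 m).
It fails at once if the post holder is moved by more than 30 mm (distance of post from where it was at the start of the episode above 0.03 m).
It fails at once if the screwdriver is moved by more than 30 mm (distance of driver from where it was at the start of the episode above 0.03 m).
It also fails if it takes over 58 s, if anything falls off the work surface, if the arm or the gripper's body presses on something with over 40 N, if the wrist force passes 120 N, or if a joint passes its speed limit or range.

### The arm

A 6-joint arm with a two-finger parallel gripper is mounted at the origin on the work surface. World frame = base frame: x ahead of the robot, y to its left, z up, the work surface at z = 0. Lengths are in m, angles in rad, forces in N, time in s.
With the tool pointing down it reaches from about 0.325 to 0.775 m from the base axis. Payload 5.5 kg.
Tool frame: the origin (TCP) lies on the mounting face of the last link; the fingertips stand robot.tcp_to_tips ahead of it and the grasp point (between the pads) lies 155 mm ahead of it (robot.tcp_to_tips is the distance from the TCP to the fingertips, in m); z points along the fingers, y is the line along which they close (so a half turn about z gives the same grasp; the last joint's range is limited). The gripper opens to 85 mm and grips with 20 to 120 N. Pads are 22 mm wide; open, the fingers measure 114 mm over their backs; the gripper's body (76 mm by 85 mm) begins 54 mm behind the grasp point. The pads swing forward as they close: fully open they stand 13 mm farther back than shut.
Start: joints at [1.242, 0.091, 1.231, -0, 1.82, -0.057], TCP at [0.161, 0.578, 0.405] pointing down, gripper open.
Joint ranges: [-2.87, 2.87], [-0.86, 2.18], [0.17, 2.46], [-1.51, 4.65], [0.06, 2.69], [-2.65, 2.65]. Speed limits (rad/s): [2.57, 2.57, 3.01, 3.14, 3.14, 3.14].

### API

Orientations are given as a unit quaternion [w, x, y, z].
In Python, from bench import robot, capture, calibration, hand_in gives the robot as it stands. The module is installed in compiled form; this text tells all that it offers.
- The arm moves only by the tool step_arm, never from a script. Its argument "motion" is a list that holds one entry, the list of rows, each a list of 7 numbers: the shift along the world's x, y, z in cm, then the turn, a rotation vector about the world's x, y, z in degrees, then the opening, from 0 (shut) to 1 (fully open). A call has exactly 5 rows; each row shifts and turns the commanded pose from where the row before left it; what a row does not reach is not made up. A row lasts 1/10 s, in which the tool goes at most 50 mm and 8.59 degrees, less where a joint would pass 70% of its speed; a pose out of reach is approached as far as the arm can. A call is refused whole if a number of a shift passes 5 or a number of a turn 8.59, either way. A call with a gripper value outside its range is refused whole. The fingers move at their own pace and stop on an object; "grip_force" is the grip in N (left out, the last holds). Time passes only in rows, so rows that do not move let the fingers close, or fill a call up. It gives the time, the measured TCP pose, the force, the opening and the grip force at its end, in the units of the state.
- robot.read_state(): the state, without advancing time (a new reading comes with each control period).
- capture(name): name is "side" or "top"; returns the picture (480x640x3 uint8, blue, green, red); there is no depth.
- calibration(name): a dict with "fx", "fy", "cx", "cy" (pixels), "R" (3x3) and "t" (3): a world point X has camera coordinates R X + t. Camera axes: x right, y down, z forward; pixel columns grow to the right and rows downward; lengths in m; the calibration is good to about 2 mm. A picture is of the moment at which its call begins. calibration takes no time and is no camera call.
- hand_in(): hands the job in; it is judged then, once.
The state is a dict: "time": time; "joint_pos": joint angles; "joint_velocities": joint speeds; "joint_torque": joint torques, N m; "eef_pos": TCP position; "orientation": TCP orientation; "contact_force": force on the tool from outside, world axes, zero at the start; "ft_torque": the same for the moment, N m; "width": opening from 0.0 (shut) to 1.0 (fully open); "gripper_force": force on a finger pad.
Only numpy, scipy, OpenCV 4.12 (cv2) and the standard library are available. Lean on these libraries where they do the work, as an engineer would, in place of code of your own. Each camera call takes 0.05 s, during which the arm holds its last target. There are 200 camera calls.

## Working session

There is one attempt and no reset: what is moved stays moved. The work goes in short steps, Python scripts to look and compute and a tool call to move; the robot and the scene stay as the last step left them, time stands still between calls to the robot, and variables do not carry over. Pictures are saved under pics/ and viewed, at most 10 in all, crops included, and the job is handed in when it is done.

Besides the shell and the picture viewer there is one more tool, called after "Request:" as name(argument=value, ...), one argument or row to a line, values as JSON. step_arm: Moves the arm, as the interface text tells. Its arguments: {"type":"object","properties":{"motion":{"type":"array"},"grip_force":{"type":"number"}},"required":["motion"]}

```bash
mkdir -p pics; python3 - <<'E'
from bench import *
import cv2
for n in("side","top"):
    cv2.imwrite(f"pics/{n}0.png",capture(n)); c=calibration(n); print(n,c)
s=robot.read_state(); print(s, robot.tcp_to_tips)
E
```

```text
side {'fx': 527.3841032959956, 'fy': 527.3841032959956, 'cx': 309.73063753681487, 'cy': 237.70843819628743, 'R': array([[-0.72693342, -0.68670048,  0.00320267],
       [-0.53025523,  0.55834657, -0.63802704],
       [ 0.43634528, -0.46550141, -0.7700073 ]]), 't': array([0.41994261, 0.37062759, 0.82529384])}
top {'fx': 506.98745089047554, 'fy': 506.98745089047554, 'cx': 317.8802176668123, 'cy': 234.0406172915407, 'R': array([[-0.02271118, -0.99974107,  0.00141111],
       [-0.99205461,  0.02236182, -0.12380465],
       [ 0.12374104, -0.00421165, -0.99230561]]), 't': array([0.00959707, 0.59441707, 1.0696633 ])}
{'time': 0.1, 'joint_pos': array([ 1.24229351e+00,  9.18039029e-02,  1.23175456e+00, -1.98940753e-05,
        1.81977964e+00, -5.67081964e-02]), 'joint_velocities': array([ 0.00220072, -0.00031289, -0.00485059, -0.00078841, -0.00127104,
        0.00155102]), 'joint_torque': array([ 2.48170320e-03, -4.60217321e+01, -4.19218612e+01, -1.00747816e-04,
        1.06058203e-02,  1.21140380e-05]), 'eef_pos': array([0.16110568, 0.57802968, 0.40365765]), 'orientation': array([-1.57589981e-04,  1.35481773e-01,  9.90779455e-01, -8.58432165e-04]), 'contact_force': array([-0.2166353 ,  0.18471022, -0.44329274]), 'ft_torque': array([ 0.00289345, -0.01009161,  0.01890016]), 'gripper_force': 0.0, 'width': 1.0007558194603026} 0.1734
```

View pics/side0.png

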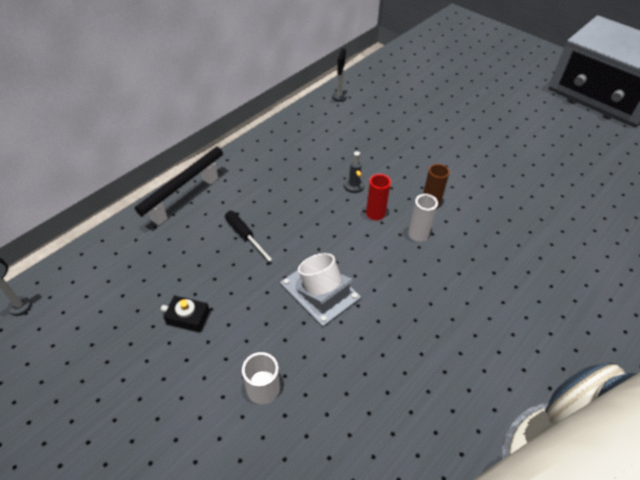

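View pics/top0.png

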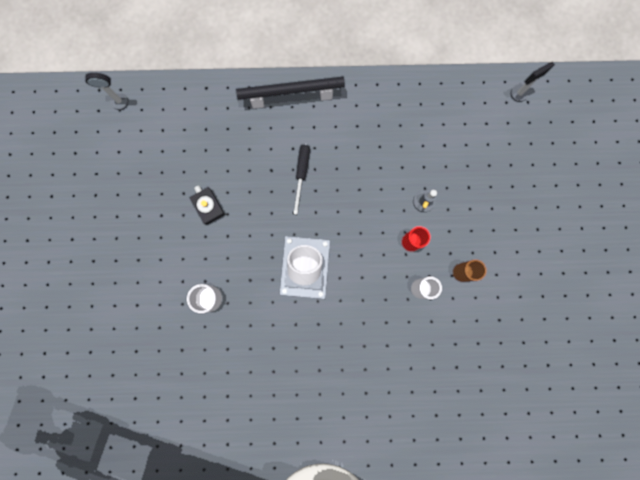

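Side: middle canister rim is near (261,366), narrow rim (423,202), wide on bracket (319,268). Top: middle rim (205,299), narrow (430,288), wide (305,263). Zooming to see the rim edges.

```bash
python3 - <<'E'
import cv2,numpy as np
P={'side':[(262,378),(322,282),(423,217)],'top':[(205,299),(305,266),(428,288)]}
rows=[]
for n in P:
    im=cv2.imread(f'pics/{n}0.png'); rows.append(np.hstack([cv2.resize(im[y-33:y+33,x-33:x+33],(264,264),interpolation=cv2.INTER_CUBIC) for x,y in P[n]]))
cv2.imwrite('pics/crops.png',np.vstack(rows))
im=cv2.imread('pics/top0.png'); print(im[266,275:340].tolist()); print(im[299,183:228].tolist())
E
```

```text
[[147, 139, 131], [146, 138, 131], [145, 137, 130], [147, 138, 131], [146, 137, 130], [144, 135, 129], [151, 142, 136], [181, 169, 163], [213, 201, 194], [225, 213, 206], [223, 212, 205], [206, 195, 189], [185, 177, 174], [190, 185, 185], [217, 213, 214], [236, 232, 233], [228, 223, 225], [205, 200, 202], [208, 204, 205], [238, 234, 235], [255, 251, 252], [255, 253, 254], [255, 253, 255], [255, 253, 254], [255, 253, 254], [255, 254, 255], [255, 255, 255], [255, 254, 255], [255, 253, 255], [255, 253, 254], [255, 252, 254], [255, 252, 254], [255, 252, 254], [255, 252, 253], [255, 250, 252], [255, 250, 252], [255, 252, 253], [255, 254, 255], [255, 255, 255], [255, 253, 254], [251, 247, 248], [244, 239, 241], [243, 238, 240], [245, 240, 241], [234, 229, 231], [200, 196, 198], [157, 150, 150], [138, 129, 124], [146, 136, 130], [173, 162, 156], [209, 197, 191], [221, 209, 203], [195, 183, 177], [158, 147, 141], [149, 139, 133], [150, 140, 135], [150, 141, 135], [150, 140, 135], [150, 139, 134], [151, 140, 135], [151, 140, 135], [152, 140, 135], [151, 140, 135], [151, 140, 135], [152, 141, 136]]
[[146, 137, 129], [144, 136, 128], [145, 136, 128], [190, 184, 181], [246, 240, 240], [239, 234, 234], [189, 184, 185], [147, 143, 144], [142, 138, 139], [143, 140, 141], [143, 139, 141], [143, 138, 140], [155, 150, 152], [188, 184, 185], [205, 201, 202], [207, 202, 203], [225, 219, 221], [255, 255, 255], [255, 255, 255], [255, 255, 255], [255, 255, 255], [255, 255, 255], [255, 255, 255], [255, 255, 255], [255, 255, 255], [255, 255, 255], [255, 255, 255], [255, 255, 255], [255, 255, 255], [255, 255, 255], [255, 255, 255], [255, 251, 252], [208, 202, 203], [156, 151, 152], [141, 137, 139], [143, 139, 140], [144, 140, 141], [145, 141, 141], [141, 135, 134], [120, 113, 109], [95, 89, 83], [88, 83, 77], [100, 93, 87], [128, 120, 113], [144, 135, 127]]
```

View pics/crops.png

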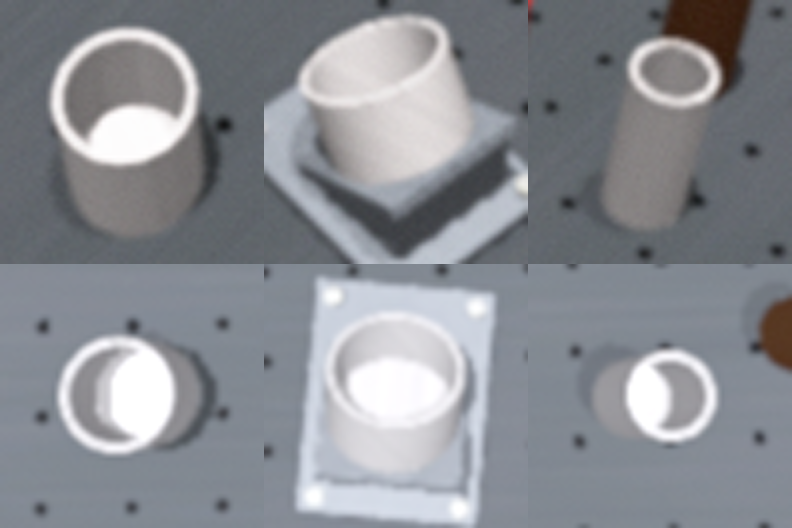

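Crops show clean neutral-grey canisters (bluish bench and bracket), so I can fit silhouettes in both views. The wide one visibly leans towards the top of the top image (+x), so I leave its heading free.

```bash
cat > vis.py <<'E'
import cv2,numpy as np
from bench import calibration
from scipy.optimize import minimize
C={n:calibration(n) for n in('side','top')}
def proj(n,X):
    c=C[n];p=X@c['R'].T+c['t'];return np.c_[c['fx']*p[:,0]/p[:,2]+c['cx'],c['fy']*p[:,1]/p[:,2]+c['cy']]
T=np.linspace(0,2*np.pi,72,endpoint=False)
def ring(o,a,r,h):
    u=np.cross(a,[0.3,1,.2]);u/=np.linalg.norm(u);v=np.cross(a,u)
    return o+h*a+r*(np.cos(T)[:,None]*u+np.sin(T)[:,None]*v)
def axis(lean,head): return np.array([np.sin(lean)*np.cos(head),np.sin(lean)*np.sin(head),np.cos(lean)])
def mask(im,near,rad):
    d=im.astype(int);m=(abs(d[...,0]-d[...,2]-2)<7)&(d.min(2)>100)
    k=np.zeros(m.shape,np.uint8);cv2.circle(k,near,rad,1,-1);m=(m&(k>0)).astype(np.uint8)
    cs,_=cv2.findContours(m,cv2.RETR_EXTERNAL,cv2.CHAIN_APPROX_NONE)
    o=np.zeros_like(m);cv2.drawContours(o,[max(cs,key=cv2.contourArea)],-1,255,-1);return o
def sil(n,o,a,r,h):
    hull=cv2.convexHull(np.r_[proj(n,ring(o,a,r,0)),proj(n,ring(o,a,r,h))].astype(np.float32))
    m=np.zeros((480,640),np.uint8);cv2.fillConvexPoly(m,np.round(hull*16).astype(int),255,cv2.LINE_AA,4);return m
def fit(masks,f,p0,r,h,step):
    masks={n:cv2.GaussianBlur(m,(3,3),0).astype(float) for n,m in masks.items()}
    def cost(p):
        o,a=f(p);return sum(abs(cv2.GaussianBlur(sil(n,o,a,r,h),(3,3),0)-m).sum()/255 for n,m in masks.items())
    s=np.vstack([p0]+[np.array(p0)+np.eye(len(p0))[i]*step[i] for i in range(len(p0))])
    q=minimize(cost,p0,method='Nelder-Mead',options=dict(initial_simplex=s,xatol=1e-5,fatol=.01,maxiter=1500))
    return q.x,q.fun
def table(n,px,z):
    c=C[n];d=c['R'].T@np.array([(px[0]-c['cx'])/c['fx'],(px[1]-c['cy'])/c['fy'],1]);o=-c['R'].T@c['t'];return o+d*(z-o[2])/d[2]
E
python3 - <<'E'
from vis import *
I={n:cv2.imread(f'pics/{n}0.png') for n in C}
z=np.array([0,0,1.])
for nm,s,t,r,h,rad in[('mid',(262,378),(208,299),.029,.076,30),('nar',(423,217),(426,288),.022,.1,28)]:
    M={'side':mask(I['side'],s,rad),'top':mask(I['top'],t,rad)}
    g=table('top',t,h)
    print(nm,g[:2],[int((m>0).sum()) for m in M.values()])
    for k in (M,{'side':M['side']},{'top':M['top']}):
        print(fit(k,lambda p:(np.r_[p,0],z),g[:2],r,h,(.01,.01)))
M={'side':mask(I['side'],(322,277),34),'top':mask(I['top'],(305,266),26)}
g=table('top',(305,266),.06);print('wide',g,[int((m>0).sum()) for m in M.values()])
for h0 in(-2.,-1.2,0,.5):
    q=fit(M,lambda p:(p[:3],axis(p[3],p[4])),np.r_[g[:2],.03,.5,h0],.036,.046,(.01,.01,.01,.1,.2));print(q)
    q=fit(M,lambda p:(p[:3],axis(np.pi/6,p[3])),np.r_[g[:2],.03,h0],.036,.046,(.01,.01,.01,.2));print('   ',q)
for nm,px,zz in[('det',(206,207),.03),('driver end',(297,212),.005),('post',(420,202),0)]: print(nm,table('top',px,zz))
E
```

```text
mid [0.45918185 0.22692699] [1647, 834]
(array([0.46213226, 0.24136307]), np.float64(180.16078431372551))
(array([0.46329859, 0.24075053]), np.float64(108.55686274509804))
(array([0.46119672, 0.2422926 ]), np.float64(28.45098039215686))
nar [ 0.47125786 -0.22060969] [847, 571]
(array([ 0.47325303, -0.22985353]), np.float64(301.78823529411767))
(array([ 0.4739546 , -0.23037554]), np.float64(253.82745098039214))
(array([ 0.47230058, -0.22994556]), np.float64(40.61176470588235))
wide [0.52395655 0.02509566 0.06      ] [350, 1131]
(array([ 0.52809948,  0.02205917,  0.03562486, -0.13942403, -1.51627215]), np.float64(1411.4))
    (array([ 0.53288543,  0.03661911,  0.04101469, -2.02091024]), np.float64(1508.2117647058824))
(array([ 0.52111099,  0.02776147,  0.03868915,  0.26094942, -0.20544192]), np.float64(1290.9411764705883))
    (array([ 0.51693053,  0.02705087,  0.04016168, -0.11657715]), np.float64(1263.7098039215687))
(array([ 0.51822068,  0.02716719,  0.03876833,  0.46343746, -0.17513024]), np.float64(1261.5764705882352))
    (array([ 0.51679639,  0.02711646,  0.04045841, -0.11603361]), np.float64(1264.4823529411765))
(array([ 0.51648669,  0.02816923,  0.04148438,  0.51105577, -0.13739641]), np.float64(1263.61568627451))
    (array([ 0.51699221,  0.02704008,  0.04010285, -0.11838505]), np.float64(1263.4549019607841))
det [0.66114012 0.24199566 0.03      ]
driver end [0.64967317 0.04201339 0.005     ]
post [ 0.66728101 -0.23790932  0.        ]
```

```bash
python3 - <<'E'
from vis import *
I={n:cv2.imread(f'pics/{n}0.png') for n in C}
def m2(im,t,near,rad):
    d=im.astype(int);m=(d[...,0]-d[...,2]<t)&(d.min(2)>90)
    k=np.zeros(m.shape,np.uint8);cv2.circle(k,near,rad,1,-1);m=cv2.morphologyEx((m&(k>0)).astype(np.uint8),cv2.MORPH_OPEN,np.ones((3,3)))
    cs,_=cv2.findContours(m,cv2.RETR_EXTERNAL,cv2.CHAIN_APPROX_NONE)
    o=np.zeros_like(m);c=cv2.convexHull(max(cs,key=cv2.contourArea));cv2.fillPoly(o,[c],255);return o
for n in C:
    d=I[n].astype(int);print(n,(d[...,0]-d[...,2])[244:310:6,290:350:5])
for t in(6,9,12):
    M={'side':m2(I['side'],t,(321,275),27),'top':m2(I['top'],t,(305,266),24)}
    print(t,[int((m>0).sum()) for m in M.values()])
    for h0 in(-1.5,-.1): print(fit(M,lambda p:(p[:3],axis(np.pi/6,p[3])),np.r_[.517,.027,.04,h0],.036,.046,(.01,.01,.01,.2)))
    q=fit(M,lambda p:(p[:3],axis(p[3],p[4])),np.r_[.517,.027,.04,.52,-.1],.036,.046,(.01,.01,.01,.1,.2));print(q)
o,a=q[0][:3],axis(q[0][3],q[0][4]);v=[]
for n,(x,y) in(('side',(321,275)),('top',(305,266))):
    im=cv2.resize(I[n],None,fx=8,fy=8,interpolation=cv2.INTER_CUBIC)
    for r,h,c in((.036,.046,(0,0,255)),(.033,.006,(0,200,0)),(.036,0,(255,0,0))):
        cv2.polylines(im,[np.round((proj(n,ring(o,a,r,h))+.5)*8).astype(int)],True,c,1)
    v.append(im[(y-33)*8:(y+33)*8,(x-25)*8:(x+25)*8])
cv2.imwrite('pics/fit.png',np.hstack(v))
E
```

```text
side [[11 12 10 11 13 12 12 11 11 12  9 11]
 [11 10 11 10  9 12  7 11 12 13  9 12]
 [10 11 11  9  1 -3 -5 -5 -2 10 11  9]
 [ 8 12  4 -6 -4 -5 -6 -6 -4 -5 10  9]
 [13 11 -5 -7 -5 -6 -6 -6 -7 -5 10  9]
 [13 16  1 -5 -4 -5 -6 -4 -7 -5  5  8]
 [15 17 13 -4 -6 -7 -4 -7 -6 -5 -1 16]
 [16 16 15 -2 -6 -6 -5 -6 -6 -4 14  8]
 [16 17  8 12 -3 -6 -4 -4 13 12  8  8]
 [11 14 15 10  8 12 15 16 10  6  6 12]
 [10 10  9 18 15  8  8  8  7 12 14 16]]
top [[18 18 17 14 18 19 18  1 17 17 17 16]
 [13  3  4  3  3  3 18 18 16 17 18 17]
 [ 3  3  3  3  3  4  3 18 17 16 13 16]
 [ 3  0  0  1  3  3  3 17 16 16 17 16]
 [ 3  4  0  1  3  3  4 18 16 16 16 16]
 [ 2  4  2  4  3  4 12 19 16 15 15 16]
 [16  3  3  3  3  5 19 18 16 16 16 17]
 [18 18 18 17 19 18 18 18 15 16 17 15]
 [19 18 19 18 18 17  6 18 16 16 16 16]
 [18 17 17 18 18 17 17 16 17 15 17 16]
 [17 16 16 17 16 16 16 16 16 16 16 17]]
6 [1457, 1088]
(array([ 0.52789408,  0.03908227,  0.04351202, -1.67998759]), np.float64(443.65098039215684))
(array([ 0.51727127,  0.02741307,  0.03925698, -0.16650434]), np.float64(193.40392156862745))
(array([ 0.51753548,  0.02732165,  0.03883355,  0.49889067, -0.17117882]), np.float64(190.41960784313727))
9 [1514, 1150]
(array([ 0.51549787,  0.02892759,  0.04311522, -0.16249193]), np.float64(164.7372549019608))
(array([ 0.51660907,  0.02769125,  0.04118744, -0.09469382]), np.float64(155.76470588235293))
(array([ 0.51793103,  0.02739846,  0.03974378,  0.44692355, -0.1256213 ]), np.float64(125.25098039215686))
12 [1831, 1198]
(array([ 0.53719516,  0.02725048,  0.0486417 , -3.02286744]), np.float64(368.7607843137255))
(array([0.5141452 , 0.02633141, 0.04541286, 0.0083223 ]), np.float64(416.2274509803921))
(array([ 0.51991216,  0.02773229,  0.04629401,  0.26862924, -0.15720238]), np.float64(300.3607843137255))
```

View pics/fit.png

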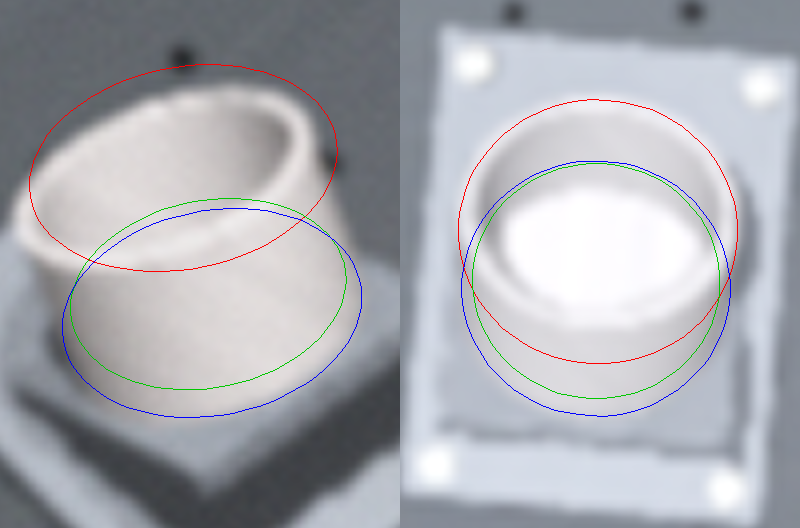

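The drawn overlay is the bad t=12 fit (bracket included); the real mouth ellipse is visible and the plate edges give a heading of about -6° (towards +x). Refit with lean and heading fixed, on rim outlines.

```bash
python3 - <<'E'
from vis import *
I={n:cv2.imread(f'pics/{n}0.png') for n in C}
def m2(im,t,near,rad):
    d=cv2.GaussianBlur(im,(3,3),0).astype(int);m=(d[...,0]-d[...,2]<t)&(d.min(2)>90)
    k=np.zeros(m.shape,np.uint8);cv2.circle(k,near,rad,1,-1);m=cv2.morphologyEx((m&(k>0)).astype(np.uint8),cv2.MORPH_OPEN,np.ones((5,5)))
    cs,_=cv2.findContours(m,cv2.RETR_EXTERNAL,cv2.CHAIN_APPROX_NONE)
    o=np.zeros_like(m);c=cv2.convexHull(max(cs,key=cv2.contourArea));cv2.fillPoly(o,[c],255);return o
for ts,tt in((3,10),(4,11),(6,10)):
    M={'side':m2(I['side'],ts,(319,273),28),'top':m2(I['top'],tt,(305,265),25)}
    print(ts,[int((m>0).sum()) for m in M.values()])
    for h in(-.06,-.105,-.15):
        a=axis(np.pi/6,h);q=fit(M,lambda p:(p,a),np.r_[.517,.027,.04],.036,.046,(.01,.01,.01));print(h,q)
        if ts==4 and h==-.105: best=q[0],a
o,a=best;v=[]
for n,(x,y) in(('side',(321,275)),('top',(305,266))):
    im=cv2.resize(I[n],None,fx=8,fy=8,interpolation=cv2.INTER_CUBIC)
    for r,h,c in((.036,.046,(0,0,255)),(.033,.006,(0,200,0)),(.036,0,(255,0,0))):
        cv2.polylines(im,[np.round((proj(n,ring(o,a,r,h))+.5)*8).astype(int)],True,c,1)
    v.append(im[(y-33)*8:(y+33)*8,(x-25)*8:(x+25)*8])
cv2.imwrite('pics/fit2.png',np.hstack(v))
E
```

```text
3 [1401, 1160]
-0.06 (array([0.5162439 , 0.02693245, 0.03990737]), np.float64(158.2980392156863))
-0.105 (array([0.51648504, 0.02709864, 0.03977534]), np.float64(144.91764705882355))
-0.15 (array([0.51632701, 0.0278115 , 0.0397024 ]), np.float64(137.94509803921568))
4 [1419, 1186]
-0.06 (array([0.51611631, 0.02704564, 0.0400969 ]), np.float64(130.61960784313726))
-0.105 (array([0.51607668, 0.02763218, 0.04076974]), np.float64(117.31764705882352))
-0.15 (array([0.51624245, 0.02809925, 0.04080617]), np.float64(110.24313725490197))
6 [1451, 1160]
-0.06 (array([0.51621935, 0.02671036, 0.0406422 ]), np.float64(144.00392156862745))
-0.105 (array([0.51642589, 0.02716714, 0.03997393]), np.float64(138.60784313725492))
-0.15 (array([0.5162821 , 0.02801769, 0.04088809]), np.float64(131.23137254901962))
```

View pics/fit2.png

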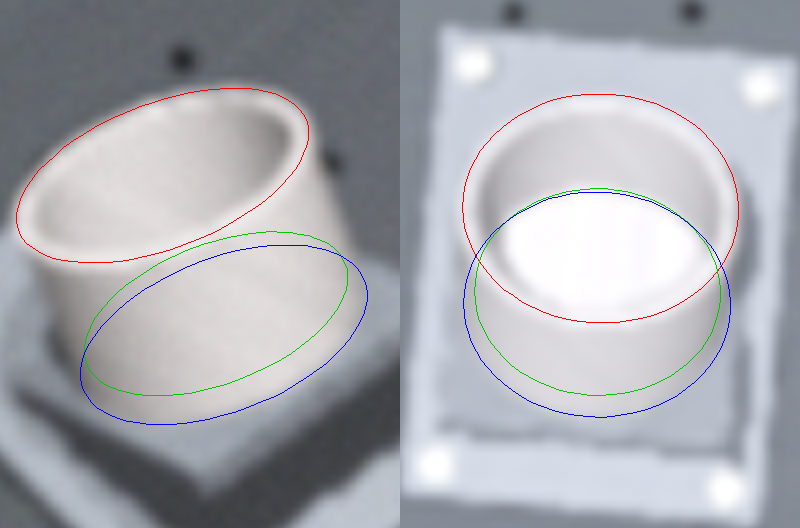

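Request:
step_arm(
  motion=[
    [[2.5,-2.8,-0.5,0,0,2,1],[2.5,-2.8,-0.5,0,0,2,1],[2.5,-2.8,-0.5,0,0,2,1],[2.5,-2.8,-0.5,0,0,2,1],[2.5,-2.8,-0.5,0,0,1.6,1]],
  ],
  grip_force=40,
)

```text
time: 0.6
eef_pos: [0.2868, 0.4368, 0.3789]
orientation: [-0.0, 0.051, 0.999, -0.0]
contact_force: [0.9, 1.1, -1.0]
width: 1.001
gripper_force: 0.0
```

Request:
step_arm(
  motion=[
    [[2.5,-2.8,-0.5,0,0,0,1],[2.5,-2.8,-0.5,0,0,0,1],[2.5,-2.8,-0.5,0,0,0,1],[2.5,-2.8,-0.5,0,0,0,1],[2.5,-2.8,-0.5,0,0,0,1]],
  ],
)

```text
time: 1.1
eef_pos: [0.4118, 0.2967, 0.354]
orientation: [-0.0, 0.052, 0.999, -0.0]
contact_force: [0.4, 0.8, 0.2]
width: 1.0
gripper_force: 0.0
```

Overlay fits both views: the wide rim and floor are well located, origin (0.516, 0.0275, 0.0405), leaning 30° at heading ≈ -6.5° (that is, +x). On to the middle canister.

Request:
step_arm(
  motion=[
    [[2.5,-2.75,-1.5,0,0,0,1],[2.5,-2.75,-1.5,0,0,0,1],[0,0,-3,0,0,0,1],[0,0,-2.7,0,0,0,1],[0,0,-2,0,0,0,1]],
  ],
)

```text
time: 1.6
eef_pos: [0.4609, 0.2423, 0.245]
orientation: [-0.001, 0.053, 0.999, -0.001]
contact_force: [0.1, -0.8, -0.2]
width: 1.005
gripper_force: 0.0
```

Request:
step_arm(
  motion=[
    [[0,0,-1.5,0,0,0,1],[0,0,-1.5,0,0,0,1],[0,0,0,0,0,0,1],[0,0,0,0,0,0,0.5],[0,0,0,0,0,0,0.3]],
  ],
)

```text
time: 2.1
eef_pos: [0.4615, 0.2432, 0.2191]
orientation: [0.001, 0.052, 0.999, 0.0]
contact_force: [-0.6, -2.0, 1.1]
width: 0.693
gripper_force: 0.9
```

Request:
step_arm(
  motion=[
    [[0,0,0,0,0,0,0.3],[0,0,0,0,0,0,0.3],[0,0,0,0,0,0,0.3],[0,0,0,0,0,0,0.3],[0,0,0,0,0,0,0.3]],
  ],
)

```text
time: 2.6
eef_pos: [0.4615, 0.2432, 0.2194]
orientation: [0.001, 0.052, 0.999, 0.001]
contact_force: [-0.7, -0.0, 6.0]
width: 0.66
gripper_force: 43.5
```

Request:
step_arm(
  motion=[
    [[0,0,1.5,0,0,0,0.3],[0,0,2.5,0,0,0,0.3],[0,0,3,0,0,0,0.3],[0,0,3,0,0,0,0.3],[0,0,2,0,0,0,0.3]],
  ],
  grip_force=60,
)

```text
time: 3.1
eef_pos: [0.461, 0.243, 0.3407]
orientation: [0.001, 0.052, 0.999, 0.001]
contact_force: [-0.1, -0.0, -1.6]
width: 0.659
gripper_force: 64.1
```

Request:
step_arm(
  motion=[
    [[1.5,-1.5,0,0.3,3,0,0.3],[2,-2.3,0,0.3,3,0,0.3],[2,-2.3,0,0.3,3,0,0.3],[2,-2.3,0,0.3,3,0,0.3],[2,-2.3,0,0.3,3,0,0.3]],
  ],
)

```text
time: 3.6
eef_pos: [0.5567, 0.135, 0.3381]
orientation: [-0.132, 0.052, 0.99, 0.006]
contact_force: [0.1, -0.4, -2.1]
width: 0.657
gripper_force: 64.1
```

Request:
step_arm(
  motion=[
    [[2,-2.3,0,0.3,3,0,0.3],[2,-2.3,-0.8,0.3,3,0,0.3],[2,-2.3,-0.8,0.3,3,0,0.3],[2,-2.3,-0.8,0.4,3,0,0.3],[2.3,-3.2,-1,0.4,2.8,0,0.3]],
  ],
)

```text
time: 4.1
eef_pos: [0.6598, 0.0118, 0.3041]
orientation: [-0.259, 0.049, 0.965, 0.014]
contact_force: [0.6, 0.3, -1.7]
width: 0.657
gripper_force: 64.2
```

Request:
step_arm(
  motion=[
    [[0,0,0,0,0,0,0.3],[0,0,0,0,0,0,0.3],[0,0,0,0,0,0,0.3],[0,0,0,0,0,0,0.3],[0,0,0,0,0,0,0.3]],
  ],
)

```text
time: 4.6
eef_pos: [0.6586, 0.013, 0.3053]
orientation: [-0.257, 0.049, 0.965, 0.014]
contact_force: [-0.8, 0.1, -1.2]
width: 0.659
gripper_force: 64.3
```

```bash
cat > rep.py <<'E'
from vis import *
from bench import robot
from scipy.spatial.transform import Rotation as Rn
s=robot.read_state();p=s['eef_pos'];R=Rn.from_quat(np.roll(s['orientation'],-1)).as_matrix()
o=np.array([.5163,.0275,.0405]);a=axis(np.pi/6,-.113)
def report(off,base):  # off: TCP to canister underside, base: seat height along wide axis from origin
    t=-R[:,2];u=p-off*t;d=u-(o+base*a);h=d@a;lat=d-h*a
    yc=np.cross(a,[np.cos(-.113),np.sin(-.113),0]);yc/=np.linalg.norm(yc)
    turn=np.cross(t,a);yaw=np.degrees(np.arctan2(R[1,1],R[0,1]))
    print('t',s['time'],'p',p.round(4),'tool axis',t.round(3),'turn needed deg xyz',np.degrees(turn).round(2),'yaw',yaw.round(1))
    print('height above seat mm',h*1000,'lateral err mm xyz',lat*1000,'J',s['joint_pos'].round(2),'F',s['contact_force'],s['gripper_force'],s['width'])
E
python3 -c "
from rep import *
report(.219,.006)
from bench import capture
v=[cv2.resize(capture(n)[y-60:y+60,x-66:x+66],(396,360),interpolation=cv2.INTER_CUBIC) for n,(x,y) in(('side',(318,250)),('top',(305,245)))]
cv2.imwrite('pics/pre.png',np.hstack(v))"
```

```text
t 4.6 p [0.6586 0.013  0.3053] tool axis [ 0.495 -0.052  0.867] turn needed deg xyz [ 0.2   0.15 -0.11] yaw 84.1
height above seat mm 75.86585952002697 lateral err mm xyz [-6.74387255  1.61557489  3.97392141] J [-0.04  0.49  0.97  0.04  2.2  -1.49] F [-0.79819953  0.09233829 -1.20897983] 64.25343923270702 0.6590363742321772
```

View pics/pre.png

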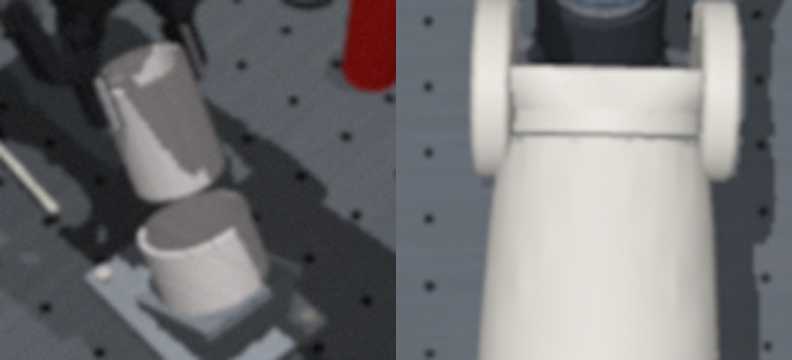

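Side crop shows the middle canister held, aligned above the tilted wide one (canister base ~(180,190), mouth ~(200,220)); small lateral correction, then descend along the axis.

Request:
step_arm(
  motion=[
    [[0.67,-0.16,-0.4,0.2,0.15,0,0.3],[-0.5,0.06,-0.87,0,0,0,0.3],[-0.5,0.06,-0.87,0,0,0,0.3],[-0.5,0.06,-0.87,0,0,0,0.3],[0,0,0,0,0,0,0.3]],
  ],
)

```text
time: 5.2
eef_pos: [0.6506, 0.0122, 0.2717]
orientation: [-0.261, 0.049, 0.964, 0.016]
contact_force: [0.4, -0.1, -1.6]
width: 0.656
gripper_force: 64.2
```

Request:
step_arm(
  motion=[
    [[-0.25,0.03,-0.43,0,0,0,0.3],[-0.25,0.03,-0.43,0,0,0,0.3],[-0.25,0.03,-0.43,0,0,0,0.3],[0,0,0,0,0,0,0.3],[0,0,0,0,0,0,0.3]],
  ],
)

```text
time: 5.7
eef_pos: [0.6432, 0.0131, 0.2607]
orientation: [-0.26, 0.049, 0.964, 0.016]
contact_force: [-0.8, -0.9, -2.2]
width: 0.657
gripper_force: 64.3
```

```bash
python3 -c "
from rep import *
report(.219,.006)"
```

```text
t 5.7 p [0.6432 0.0131 0.2607] tool axis [ 0.499 -0.056  0.865] turn needed deg xyz [ 0.01 -0.15 -0.02] yaw 84.1
height above seat mm 29.562583456883292 lateral err mm xyz [-0.02277853 -0.13662349  0.00417288] J [-0.04  0.46  1.09  0.04  2.12 -1.5 ] F [-0.80229647 -0.86365738 -2.19953254] 64.27123870700598 0.6569903465039284
```

Request:
step_arm(
  motion=[
    [[-0.25,0.03,-0.43,0,0,0,0.3],[-0.25,0.03,-0.43,0,0,0,0.3],[-0.25,0.03,-0.43,0,0,0,0.3],[-0.25,0.03,-0.43,0,0,0,0.3],[0,0,0,0,0,0,0.3]],
  ],
)

```text
time: 6.2
eef_pos: [0.6328, 0.0144, 0.2424]
orientation: [-0.26, 0.049, 0.964, 0.016]
contact_force: [0.1, 0.4, -2.3]
width: 0.657
gripper_force: 64.3
```

Request:
step_arm(
  motion=[
    [[-0.15,0.02,-0.26,0,0,0,0.3],[-0.1,0.01,-0.17,0,0,0,0.3],[0,0,0,0,0,0,0.3],[0,0,0,0,0,0,0.3],[0,0,0,0,0,0,0.3]],
  ],
)

```text
time: 6.7
eef_pos: [0.6308, 0.0146, 0.2393]
orientation: [-0.259, 0.049, 0.964, 0.016]
contact_force: [0.1, 0.1, -3.4]
width: 0.658
gripper_force: 64.3
```

```bash
python3 -c "
from rep import *
report(.219,.006)"
```

```text
t 6.7 p [0.6308 0.0146 0.2393] tool axis [ 0.499 -0.056  0.865] turn needed deg xyz [ 0.01 -0.13 -0.01] yaw 84.1
height above seat mm 4.830731679450682 lateral err mm xyz [-0.06421512 -0.02778939  0.03502902] J [-0.04  0.44  1.16  0.04  2.07 -1.5 ] F [ 0.12975965  0.06297828 -3.37456115] 64.26681574434042 0.6575068714462585
```

Request:
step_arm(
  motion=[
    [[-0.1,0.01,-0.17,0,0,0,0.3],[0,0,0,0,0,0,0.3],[-0.1,0.01,-0.17,0,0,0,0.3],[0,0,0,0,0,0,0.3],[0,0,0,0,0,0,0.3]],
  ],
)

```text
time: 7.2
eef_pos: [0.6287, 0.0148, 0.2357]
orientation: [-0.26, 0.049, 0.964, 0.016]
contact_force: [0.7, 0.2, -1.3]
width: 0.66
gripper_force: 64.3
```

Request:
step_arm(
  motion=[
    [[0,0,0,0,0,0,0.8],[0,0,0,0,0,0,1],[0,0,0,0,0,0,1],[0,0,0,0,0,0,1],[0,0,0,0,0,0,1]],
  ],
)

```text
time: 7.7
eef_pos: [0.6288, 0.0148, 0.2359]
orientation: [-0.259, 0.049, 0.964, 0.016]
contact_force: [-0.1, -1.5, 0.1]
width: 1.004
gripper_force: 0.0
```

Request:
step_arm(
  motion=[
    [[0.5,-0.06,0.87,0,0,0,1],[1,-0.11,1.73,0,0,0,1],[1.25,-0.14,2.16,0,0,0,1],[1.25,-0.14,2.16,0,0,0,1],[1.25,-0.14,2.16,0,0,0,1]],
  ],
)

```text
time: 8.2
eef_pos: [0.6818, 0.0088, 0.3283]
orientation: [-0.259, 0.049, 0.964, 0.016]
contact_force: [1.0, -0.0, 0.3]
width: 1.0
gripper_force: 0.0
```

Request:
step_arm(
  motion=[
    [[-1.5,-1.5,0.8,-0.35,-3,0,1],[-2,-2.4,0.8,-0.35,-3,0,1],[-2,-2.4,0.8,-0.35,-3,0,1],[-2,-2.4,0.8,-0.35,-3,0,1],[-2.2,-2.5,0.8,-0.35,-3,0,1]],
  ],
)

```text
time: 8.7
eef_pos: [0.5836, -0.1039, 0.3677]
orientation: [-0.129, 0.051, 0.99, 0.007]
contact_force: [-0.3, 0.5, 0.7]
width: 1.003
gripper_force: 0.0
```

Request:
step_arm(
  motion=[
    [[-2.2,-2.5,0,-0.35,-3,0,1],[-2.2,-2.5,0,-0.35,-3,0,1],[-2.2,-2.5,0,-0.35,-3,0,1],[-2.2,-2.5,0,-0.35,-3,0,1],[-2.4,-3,0,-0.2,-2.9,0,1]],
  ],
)

```text
time: 9.2
eef_pos: [0.4714, -0.2336, 0.3677]
orientation: [0.001, 0.051, 0.999, -0.0]
contact_force: [0.1, -0.4, 0.1]
width: 0.998
gripper_force: 0.0
```

Request:
step_arm(
  motion=[
    [[0,0,0,0,0,0,1],[0,0,0,0,0,0,1],[0,0,0,0,0,0,1],[0,0,0,0,0,0,1],[0,0,0,0,0,0,1]],
  ],
)

```text
time: 9.7
eef_pos: [0.473, -0.2324, 0.3664]
orientation: [-0.001, 0.051, 0.999, 0.0]
contact_force: [0.7, -0.1, -0.3]
width: 1.0
gripper_force: 0.0
```

```bash
python3 - <<'E'
from rep import *
from bench import capture
report(.219,.006)
v=[]
for n,(x,y) in(('side',(330,255)),('top',(315,255))):
    im=cv2.resize(capture(n),None,fx=6,fy=6,interpolation=cv2.INTER_CUBIC)
    for r,h,c in((.036,.046,(0,0,255)),(.029,.082,(0,200,0)),(.026,.016,(255,0,0))):
        cv2.polylines(im,[np.round((proj(n,ring(o,a,r,h))+.5)*6).astype(int)],True,c,1)
    v.append(im[(y-45)*6:(y+45)*6,(x-33)*6:(x+33)*6])
cv2.imwrite('pics/mid.png',np.hstack(v))
E
```

```text
t 9.7 p [ 0.473  -0.2324  0.3664] tool axis [ 0.002 -0.001  1.   ] turn needed deg xyz [3.190e+00 2.839e+01 2.000e-02] yaw 84.2
height above seat mm 79.53005999494705 lateral err mm xyz [ -86.11664447 -254.86802564   32.80999764] J [-0.52 -0.11  1.5  -0.    1.76 -1.99] F [ 0.69972061 -0.07389059 -0.28739512] 0.0 0.9996448409292595
```

View pics/mid.png

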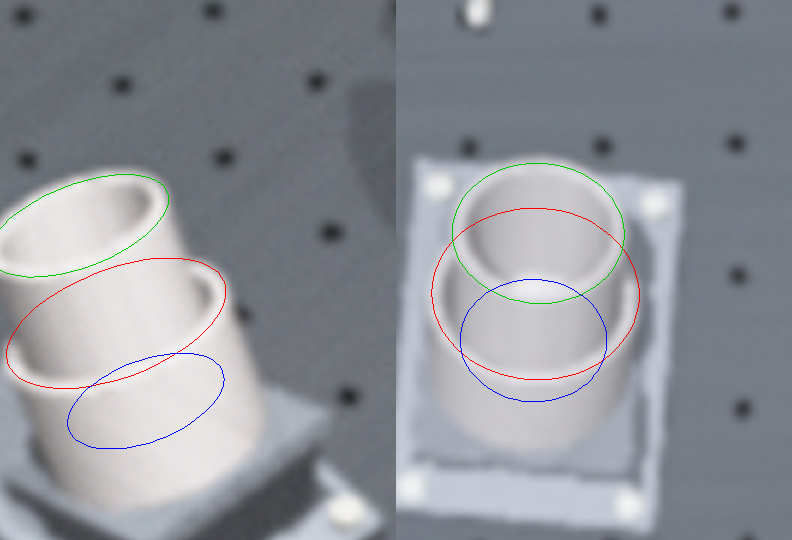

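The middle canister's rim coincides with the predicted seated outline (green) in both views: fully seated. Now the narrow one.

Request:
step_arm(
  motion=[
    [[0,0.24,-2,0,0,0,0.85],[0,0,-3,0,0,0,0.85],[0,0,-3,0,0,0,0.85],[0,0,-2,0,0,0,0.85],[0,0,-1,0,0,0,0.85]],
  ],
  grip_force=40,
)

```text
time: 10.3
eef_pos: [0.472, -0.2302, 0.2539]
orientation: [-0.002, 0.051, 0.999, 0.001]
contact_force: [1.2, -0.6, -0.2]
width: 0.851
gripper_force: 0.0
```

Request:
step_arm(
  motion=[
    [[0,0,-0.7,0,0,0,0.85],[0,0,-0.6,0,0,0,0.85],[0,0,0,0,0,0,0.85],[0,0,0,0,0,0,0.4],[0,0,0,0,0,0,0.2]],
  ],
)

```text
time: 10.8
eef_pos: [0.4725, -0.2308, 0.2447]
orientation: [0.0, 0.052, 0.999, -0.0]
contact_force: [0.2, 1.0, 0.6]
width: 0.525
gripper_force: 1.0
```

Request:
step_arm(
  motion=[
    [[0,0,0,0,0,0,0.2],[0,0,0,0,0,0,0.2],[0,0,0,0,0,0,0.2],[0,0,0,0,0,0,0.2],[0,0,0,0,0,0,0.2]],
  ],
)

```text
time: 11.3
eef_pos: [0.4726, -0.2307, 0.2447]
orientation: [0.0, 0.051, 0.999, -0.0]
contact_force: [0.7, 1.4, 6.0]
width: 0.491
gripper_force: 41.3
```

Request:
step_arm(
  motion=[
    [[0,0,2,0,0,0,0.2],[0,0,3.5,0,0,0,0.2],[0,0,4,0,0,0,0.2],[0,0,4,0,0,0,0.2],[0,0,2.5,0,0,0,0.2]],
  ],
  grip_force=60,
)

```text
time: 11.8
eef_pos: [0.4721, -0.2307, 0.4065]
orientation: [0.001, 0.052, 0.999, -0.001]
contact_force: [-0.5, -0.4, -1.3]
width: 0.488
gripper_force: 61.2
```

Request:
step_arm(
  motion=[
    [[1.5,1.7,0,0.35,3,0,0.2],[2.2,2.4,0,0.35,3,0,0.2],[2.2,2.4,0,0.35,3,0,0.2],[2.2,2.4,0,0.35,3,0,0.2],[2.2,2.4,0,0.35,3,0,0.2]],
  ],
)

```text
time: 12.3
eef_pos: [0.5761, -0.1168, 0.4027]
orientation: [-0.133, 0.051, 0.99, 0.009]
contact_force: [0.3, 0.2, -1.5]
width: 0.491
gripper_force: 61.1
```

Request:
step_arm(
  motion=[
    [[2.2,2.4,0,0.35,3,0,0.2],[2.2,2.4,-0.5,0.35,3,0,0.2],[2.2,2.4,-1,0.35,3,0,0.2],[2.4,2.7,-1.5,0.35,3,0,0.2],[2.4,2.7,-2,0.2,2.9,0,0.2]],
  ],
)

```text
time: 12.8
eef_pos: [0.6902, 0.0092, 0.3531]
orientation: [-0.26, 0.05, 0.964, 0.016]
contact_force: [0.5, -0.6, -0.5]
width: 0.49
gripper_force: 61.1
```

Request:
step_arm(
  motion=[
    [[0,0,0,0,0,0,0.2],[0,0,0,0,0,0,0.2],[0,0,0,0,0,0,0.2],[0,0,0,0,0,0,0.2],[0,0,0,0,0,0,0.2]],
  ],
)

```text
time: 13.3
eef_pos: [0.6886, 0.0074, 0.3561]
orientation: [-0.258, 0.051, 0.965, 0.016]
contact_force: [-0.3, 0.3, -1.1]
width: 0.489
gripper_force: 61.2
```

```bash
python3 -c "
from rep import *
report(.2447,.016)"
```

```text
t 13.3 p [0.6886 0.0074 0.3561] tool axis [ 0.496 -0.057  0.867] turn needed deg xyz [-0.02  0.08  0.01] yaw 83.9
height above seat mm 99.3555994447504 lateral err mm xyz [-6.30814214  0.26571284  3.63607829] J [-0.05  0.58  0.76  0.05  2.32 -1.49] F [-0.27709515  0.2564611  -1.05535838] 61.160006895661354 0.48941868222294055
```

Request:
step_arm(
  motion=[
    [[0.63,-0.03,-0.36,0,0,0,0.2],[-0.5,0.06,-0.87,0,0,0,0.2],[-0.5,0.06,-0.87,0,0,0,0.2],[-0.25,0.03,-0.43,0,0,0,0.2],[0,0,0,0,0,0,0.2]],
  ],
)

```text
time: 13.8
eef_pos: [0.6829, 0.0093, 0.3277]
orientation: [-0.26, 0.05, 0.964, 0.016]
contact_force: [0.1, 0.2, -2.2]
width: 0.49
gripper_force: 61.2
```

Request:
step_arm(
  motion=[
    [[0,0,0,0,0,0,0.2],[-0.25,0.03,-0.43,0,0,0,0.2],[-0.25,0.03,-0.43,0,0,0,0.2],[-0.25,0.03,-0.43,0,0,0,0.2],[0,0,0,0,0,0,0.2]],
  ],
)

```text
time: 14.3
eef_pos: [0.6753, 0.0105, 0.3144]
orientation: [-0.26, 0.05, 0.964, 0.016]
contact_force: [0.1, -0.3, -1.6]
width: 0.491
gripper_force: 61.2
```

```bash
python3 -c "
from rep import *
report(.2447,.016)"
```

```text
t 14.3 p [0.6753 0.0105 0.3144] tool axis [ 0.5   -0.056  0.864] turn needed deg xyz [-0.01 -0.23 -0.01] yaw 84.0
height above seat mm 56.42222353953774 lateral err mm xyz [ 0.58839059  0.84752525 -0.28236547] J [-0.04  0.54  0.89  0.04  2.24 -1.49] F [ 0.0905894  -0.34064881 -1.57884823] 61.157847731374204 0.4907128954840013
```

Ten mm inside with no contact; continue down.

Request:
step_arm(
  motion=[
    [[-0.5,0,-0.85,0,0,0,0.2],[-0.5,0.02,-0.85,0,0,0,0.2],[-0.5,0.06,-0.87,0,0,0,0.2],[-0.5,0.06,-0.87,0,0,0,0.2],[0,0,0,0,0,0,0.2]],
  ],
)

```text
time: 14.8
eef_pos: [0.6551, 0.0119, 0.2796]
orientation: [-0.261, 0.05, 0.964, 0.016]
contact_force: [-0.5, -0.3, -0.9]
width: 0.491
gripper_force: 61.1
```

Request:
step_arm(
  motion=[
    [[-0.25,0.03,-0.43,0,0,0,0.2],[-0.2,0.02,-0.35,0,0,0,0.2],[-0.1,0.01,-0.17,0,0,0,0.2],[0,0,0,0,0,0,0.2],[0,0,0,0,0,0,0.2]],
  ],
)

```text
time: 15.3
eef_pos: [0.6501, 0.0124, 0.2717]
orientation: [-0.259, 0.05, 0.964, 0.016]
contact_force: [0.5, 0.8, -0.7]
width: 0.485
gripper_force: 61.2
```

```bash
python3 -c "
from rep import *
report(.2447,.016)"
```

```text
t 15.3 p [0.6501 0.0124 0.2717] tool axis [ 0.499 -0.056  0.865] turn needed deg xyz [-0.   -0.13 -0.01] yaw 84.0
height above seat mm 6.848865115465653 lateral err mm xyz [ 0.43806524 -0.05033182 -0.25458075] J [-0.04  0.48  1.05  0.04  2.14 -1.5 ] F [ 0.47325978  0.82764534 -0.67291633] 61.159756570123136 0.4847825200751699
```

Request:
step_arm(
  motion=[
    [[-0.15,0.01,-0.26,0,0,0,0.2],[0,0,0,0,0,0,0.2],[-0.1,0.01,-0.17,0,0,0,0.2],[0,0,0,0,0,0,0.2],[0,0,0,0,0,0,0.2]],
  ],
)

```text
time: 15.8
eef_pos: [0.6476, 0.0126, 0.2671]
orientation: [-0.26, 0.05, 0.964, 0.016]
contact_force: [-0.1, -0.2, -1.5]
width: 0.492
gripper_force: 61.2
```

Request:
step_arm(
  motion=[
    [[0,0,0,0,0,0,0.7],[0,0,0,0,0,0,1],[0,0,0,0,0,0,1],[0,0,0,0,0,0,1],[0,0,0,0,0,0,1]],
  ],
)

```text
time: 16.3
eef_pos: [0.6476, 0.0126, 0.2673]
orientation: [-0.259, 0.05, 0.964, 0.016]
contact_force: [0.5, 0.2, 0.6]
width: 0.998
gripper_force: 0.0
```

Request:
step_arm(
  motion=[
    [[0.5,-0.06,0.87,0,0,0,1],[1,-0.11,1.73,0,0,0,1],[1,-0.11,1.73,0,0,0,1],[1,-0.11,1.73,0,0,0,1],[1,-0.11,1.73,0,0,0,1]],
  ],
)

```text
time: 16.8
eef_pos: [0.693, 0.0075, 0.3466]
orientation: [-0.259, 0.05, 0.964, 0.016]
contact_force: [0.8, -0.1, 1.2]
width: 0.999
gripper_force: 0.0
```

Request:
step_arm(
  motion=[
    [[-1,-2,2,-0.3,-3,0,1],[-2,-3,1,-0.3,-3,0,1],[-2,-3,1,-0.3,-3,0,1],[-2,-3,0,-0.3,-3,0,1],[-2,-3,0,-0.3,-3,0,1]],
  ],
)

```text
time: 17.3
eef_pos: [0.6018, -0.1335, 0.3867]
orientation: [-0.129, 0.051, 0.99, 0.009]
contact_force: [0.1, -0.1, 0.2]
width: 1.0
gripper_force: 0.0
```

Request:
step_arm(
  motion=[
    [[-2,-3,0,-0.3,-3,0,1],[-2,-3,0,-0.3,-3,0,1],[-2,-3,0,-0.3,-3,0,1],[-2,-2,0,-0.3,-3,0,1],[0,0,0,0,0,0,1]],
  ],
)

```text
time: 17.8
eef_pos: [0.5205, -0.2448, 0.3869]
orientation: [-0.025, 0.053, 0.998, 0.004]
contact_force: [0.8, 0.4, -0.4]
width: 1.002
gripper_force: 0.0
```

```bash
python3 - <<'E'
from rep import *
from bench import capture
print(s['eef_pos'],s['contact_force'])
v=[]
for n,(x,y) in(('side',(325,245)),('top',(310,250))):
    im=cv2.resize(capture(n),None,fx=6,fy=6,interpolation=cv2.INTER_CUBIC)
    for r,h,c in((.036,.046,(0,0,255)),(.029,.082,(0,200,0)),(.022,.116,(255,0,0))):
        cv2.polylines(im,[np.round((proj(n,ring(o,a,r,h))+.5)*6).astype(int)],True,c,1)
    v.append(im[(y-45)*6:(y+45)*6,(x-33)*6:(x+33)*6])
cv2.imwrite('pics/nar.png',np.hstack(v))
E
```

```text
[ 0.52046333 -0.24478053  0.38686962] [ 0.83982422  0.4036085  -0.3681459 ]
```

View pics/nar.png

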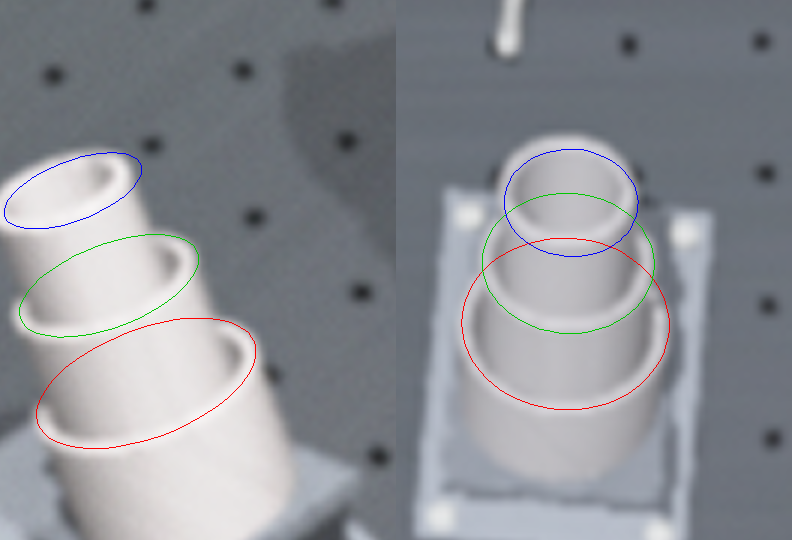

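Both stages appear nested; the narrow rim sits about 2–3 px beyond the predicted outline in top (centre (567,188) versus (571,203) at 6x), so I check whether that is lean within the clearance or height.

```bash
python3 - <<'E'
from rep import *
def solve(h,ds,dt):
    X=o+h*a;J=[];b=[]
    for n,d in(('side',ds),('top',dt)):
        J.append(np.array([(proj(n,(X+e)[None])-proj(n,X[None]))[0]/1e-3 for e in np.eye(3)*1e-3]).T);b+=[d[0]/6,d[1]/6]
    x,r,*_=np.linalg.lstsq(np.vstack(J),np.array(b),rcond=None);print(h,'shift mm',x*1e3,'along axis',x@a*1e3,'res',r)
solve(.116,(-6,1),(-4,-15))
solve(.082,(-5,2),(0,-4))
E
```

```text
0.116 shift mm [ 4.08277249  0.32179241 -3.17714106] along axis -0.7412605958000352 res [1.20780073]
0.082 shift mm [ 1.74891967  0.14225002 -2.3963654 ] along axis -1.2144505611756118 res [0.01711362]
```

Height error is about 0 along the axis and the lean is about 0.05 rad, so it is seated. The arm is clear.

```bash
python3 -c "
from bench import hand_in
print(hand_in())"
```

```text
the job is handed in; nothing more can be done
None
```

The middle canister is down in the wide one and the narrow one in the middle one, both measured as seated, and I handed the job in at about 18 s with the arm clear, but the hand-in returned no verdict.

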